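Open the ratchet clamp on the panning board

ROBOT

A 6-joint arm with a two-finger parallel gripper is mounted at the origin on the work surface. World frame = base frame: x ahead of the robot, y to its left, z up, the work surface at z = 0. Lengths are in m, angles in rad, forces in N, time in s.
With the tool pointing down it reaches from about 0.35 to 0.775 m from the base axis. Payload 7.3 kg.
Tool frame: the origin (TCP) lies on the centre line of the jaws, within the pads' length; the fingertips stand 25 mm ahead of it and the grasp point (between the pads) lies 6 mm ahead of it; z points along the fingers, y is the direction in which the jaws open and shut (so a half turn about z gives the same grasp; the last joint's range is limited). The gripper opens to 92 mm and grips with 3 to 60 N. Pads are 19 mm wide; open, the fingers measure 130 mm over their backs; the gripper's body (75 mm by 190 mm) begins 47 mm behind the grasp point.
Start: joints at [-1.476, 0.342, 1.524, -0, 1.275, -0.146], TCP at [0.125, -0.51, 0.252] pointing down, gripper open.
Joint ranges: [-2.53, 2.53], [-0.77, 2.02], [0.04, 2.7], [-1, 4.14], [0.28, 2.66], [-3.11, 3.11]. Speed limits (rad/s): [2.57, 2.57, 3.14, 3.14, 3.14, 3.14].

INTERFACE

Orientations are given as [roll, pitch, yaw] about the fixed x, y, z axes, in that order (R = Rz(yaw) Ry(pitch) Rx(roll)).
In Python, from cell import telemetry, read_camera, workorder gives the robot as it stands.
- The arm moves only by the shell command python3 -m creep 'ROWS' [FORCE]. ROWS is JSON, one flat list of numbers, 5 for each row, row after row: the opening, from 0 (shut) to 1 (fully open), then the shift along the world's x, y, z in m, then the turn about the world's z in rad. A call has 1 to 12 rows; each row shifts and turns the pose as measured when the row begins; what a row does not reach is not made up. A row lasts 1/8 s, in which the tool goes at most 62.5 mm and 10.7 degrees, less where a joint would pass 70% of its speed; a pose out of reach is approached as far as the arm can. A call is refused whole if a number of a shift passes 0.0625 or a number of a turn 0.188, either way. A call with a gripper value outside its range is refused whole. The fingers move at their own pace and stop on an object; FORCE is the grip in N (left out, the last holds). Time passes only in rows, so rows that do not move let the fingers close. It gives the time, the measured TCP pose, the force and the opening at its end, in the units of the state.
- telemetry.observe(): the state, without advancing time (a new reading comes with each control period).
- read_camera(name): name is "scene" or "side" or "wrist"; returns a dict with "image" (384x512x3 uint8, red, green, blue), "fovy" (degrees; the focal length in pixels is half the picture's height over the tangent of half this angle, whatever the lens; pixels are square), "cx", "cy" (the principal point, pixels), "R" (3x3) and "t" (3): a world point X has camera coordinates R X + t. Camera axes: x right, y down, z forward; pixel columns grow to the right and rows downward; lengths in m; the calibration is good to about 2 mm. A picture is of the moment at which its call begins. There is no depth.
- workorder.hand_in(): hands the job in, once; it reports no verdict.
The state is a dict: "time": time; "qpos": joint angles; "qvel": joint speeds; "joint_efforts": joint torques, N m; "tool_pos": TCP position; "tool_rot": TCP orientation; "contact_force": force on the tool from outside, world axes, zero at the start; "torque": the same for the moment, N m; "opening": finger opening in m.
Only numpy, scipy, OpenCV 4.12 (cv2) and the standard library are available. Lean on these libraries where they do the work, as an engineer would, in place of code of your own. Each camera call takes 0.05 s, during which the arm holds its last target.

TASK

Open the ratchet clamp on the panning board fully, so that the loaf tins stand free: with the fingertips press down the thumb plate on top of the sliding jaw to release its ratchet and, keeping it down, push the jaw back along its bar, away from the tins, until it is all the way home against the end block, then let go and move clear. Nothing is to be picked up: leave the tins and everything else on the bench where they are.

Things in the scene. Friction and masses are not known exactly. Their poses are not given: they have to be found in the camera images.
- clamp: Panning board with its clamp, fixed on the bench: wood, 220 (x) by 470 (y) by 18 mm thick, origin at the centre of its underside, z up. +y is the direction in which the jaw is pushed to open; the steel bar runs along y at x = +75 mm. Fixed jaw at the -y end, end block at the +y end, both 85 mm high. Two open loaf tins stand between fixed and sliding jaw.
- jaw (a joint): How far the sliding jaw is back along the bar (towards clamp +y), m: 0 most closed, 0.151 home, touching the end block. Starts at 0 to 0.035. About 2.5 N of friction; it stays where it is left. Ratchet teeth under the bar (8 mm pitch) block opening, after at most 8 mm of play, unless the thumb plate is held down; let up, the ratchet catches again.
- release (a joint): How far the thumb plate is pressed straight down, in m: 0 is up, 0.010 is fully down against its stop; it may rest up to 0.004 down when the ratchet sits on a tooth. The ratchet is free beyond 0.005. A spring returns it: about 2.5 N at the top, 7 N fully down.
- thumb_plate (a point): Centre of the upper face of the thumb plate, a ribbed aluminium plate 48 mm wide across the bar (clamp x) and 46 mm long along it (clamp y), 8 mm thick, on top of the sliding jaw's sleeve; its face is 108 mm above the bench when up. It rides with the jaw. Free space above it.
- push_wall (a point): Middle of the upper edge, on the face towards the thumb plate, of the jaw's upright push wall: 50 mm wide across the bar, 8 mm thick, on the +y (end block) side of the thumb plate. The edge is 138 mm above the bench, 30 mm above the raised thumb plate; the face is 27 mm in +y from the plate's centre.
- end_block (a point): Middle of the upper edge of the end block's face towards the jaw, 85 mm above the bench. With the jaw home the back of the push wall and sleeve reach this face, and the thumb plate's centre is 36 mm short of it (in -y).
- tin_a_mid (a point): Centre of the loose steel loaf tin next to the fixed jaw: 130 (x) by 75 (y) by 65 mm high, open on top, standing on the board. Leave it.
- tin_b_mid (a point): Centre of the like loaf tin next to the sliding jaw. Leave it.
- jar_mid (a point): Centre of a lidded jar, 72 mm across, 105 mm high, standing beyond the fixed jaw. Leave it.
- cutter_mid (a point): Centre of a steel ring cutter, 76 mm across, 45 mm high, standing on the bench beyond the bar. Leave it.
- scraper_mid (a point): Middle of a bench scraper lying beyond the bar, about 105 by 130 mm, 20 mm high. Leave it.
- spatula_grip (a point): Handle of a spatula lying on the left of the bench. Leave it.

How it is judged:
By the outcome, as a careful person would: the job done as asked, in the order asked, and still so for the second after the job is handed in, with the robot touching nothing.
It also fails if it takes over 38 s, if anything falls off the work surface, if the arm or the gripper's body presses on something with over 40 N, if the wrist force passes 120 N, or if a joint passes its speed limit or range.

## Working session

There is one attempt and no reset: what is moved stays moved. The work goes in short steps, Python scripts to look and compute and a shell command to move; the robot and the scene stay as the last step left them, time stands still between calls to the robot, and variables do not carry over. Pictures are saved under pics/ and viewed, and the job is handed in when it is done.

```bash
mkdir -p pics; ls; python3 - <<'E'
from cell import telemetry, read_camera
import cv2
for n in ("scene","side","wrist"):
    c=read_camera(n); cv2.imwrite(f"pics/{n}0.png",c["image"][:,:,::-1])
    print(n,c["fovy"],c["cx"],c["cy"],c["R"],c["t"])
print(telemetry.observe())
E
```

```text
pics
scene 45.08798597880613 258.9789178556273 195.16267055021675 [[ 0.10334716  0.99461365 -0.00793994]
 [ 0.8378404  -0.09135391 -0.53821736]
 [-0.53604368  0.04897083 -0.84276867]] [-0.11891543 -0.3826749   1.60413707]
side 48.557980964795206 249.38676855500586 193.96253574049027 [[-0.83466993 -0.55043336  0.01868762]
 [-0.30023792  0.4263067  -0.85329935]
 [ 0.46171777 -0.71783404 -0.52108636]] [0.46401979 0.24628387 1.00600431]
wrist 68.12176872520614 255.30719324118104 189.31076855888713 [[ 0.23878304 -0.97107125 -0.00181366]
 [-0.9300898  -0.22924191  0.28702109]
 [-0.2791337  -0.0668489  -0.95792255]] [-0.52372143 -0.03638827  0.39054859]
{'time': 0.15, 'qpos': array([-1.47602152e+00,  3.42570066e-01,  1.52476065e+00, -2.18519926e-05,
        1.27541356e+00, -1.46002136e-01]), 'qvel': array([-5.54748176e-06, -2.21449977e-03, -3.62662751e-03, -1.41631954e-03,
        8.68373052e-04,  2.59350365e-03]), 'joint_efforts': array([ 1.88374128e-03, -4.31471336e+01, -2.44353980e+01,  7.17644021e-02,
        5.37210668e-02, -8.59349439e-05]), 'tool_pos': array([ 0.1251792 , -0.50958507,  0.25121366]), 'tool_rot': array([-3.14045024e+00, -1.46866725e-04,  2.40783228e-01]), 'contact_force': array([ 0.73849338, -0.06482159, -0.04402863]), 'torque': array([ 0.00950727, -0.02168273,  0.02797513]), 'opening': 0.09166387116326373}
```

View pics/scene0.png

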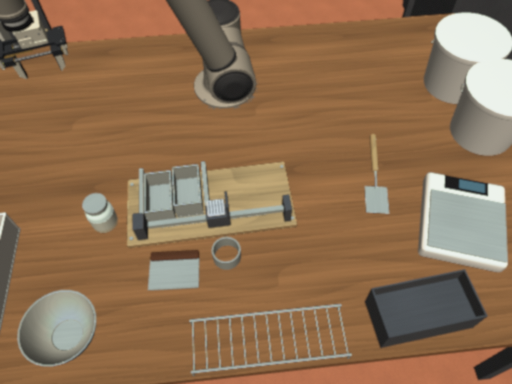

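View pics/side0.png

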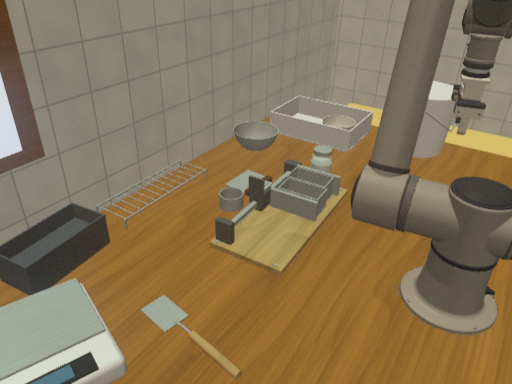

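View pics/wrist0.png

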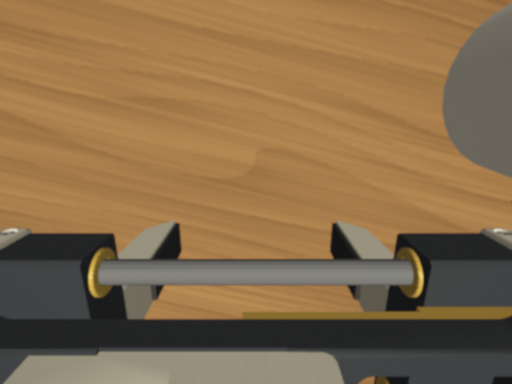

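The scene view shows the clamp's thumb plate near (217,208), the end block near (287,205) and the board corners near (127,180), (287,165), (295,224) and (130,243). The gripper is at the upper left. I'll enlarge both views next.

```bash
python3 - <<'E'
import cv2
a=cv2.imread("pics/scene0.png")[150:255,115:305]; cv2.imwrite("pics/sc1.png",cv2.resize(a,None,fx=4,fy=4,interpolation=cv2.INTER_CUBIC))
a=cv2.imread("pics/side0.png")[140:270,200:355]; cv2.imwrite("pics/sd1.png",cv2.resize(a,None,fx=4.5,fy=4.5,interpolation=cv2.INTER_CUBIC))
E
```

```text
(no output)
```

View pics/sc1.png

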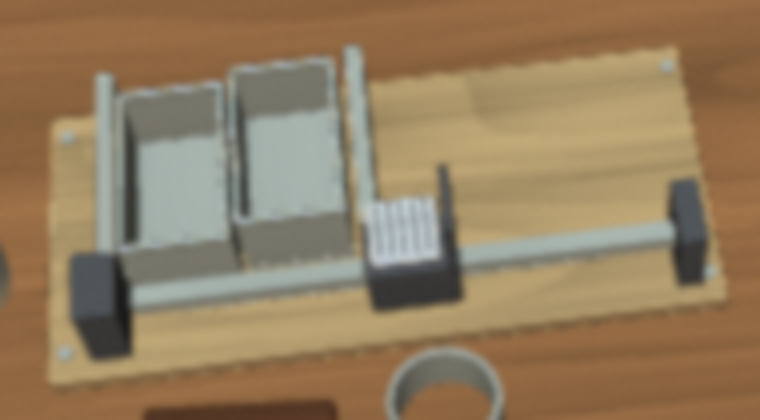

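View pics/sd1.png

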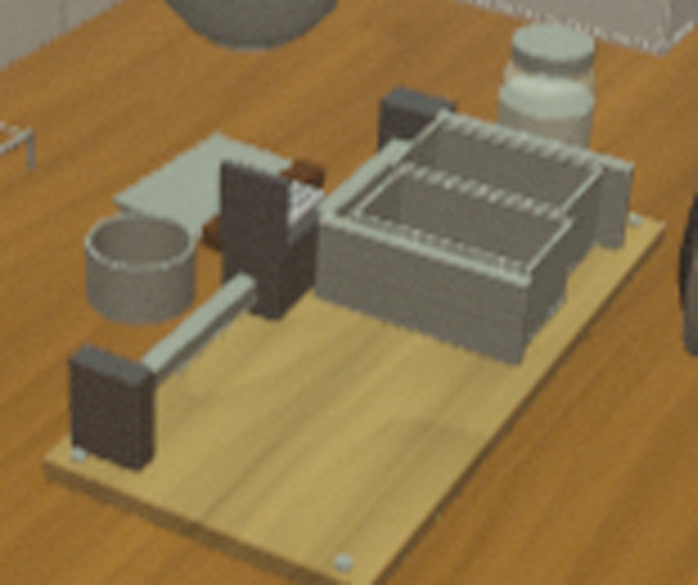

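The enlarged view shows the plate's face with corners at about (370,205), (436,198), (441,262) and (374,264) in crop pixels. The push wall is to its right and the end block at about (690,230). Next I'll cast rays.

```bash
cat > h.py <<'E'
import numpy as np
def ray(c,u,v):
    f=c["image"].shape[0]/2/np.tan(np.radians(c["fovy"])/2)
    R=np.array(c["R"]);t=np.array(c["t"])
    return -R.T@t, R.T@np.array([(u-c["cx"])/f,(v-c["cy"])/f,1])
def onz(c,u,v,z):
    o,d=ray(c,u,v); return o+d*(z-o[2])/d[2]
def proj(c,X):
    f=c["image"].shape[0]/2/np.tan(np.radians(c["fovy"])/2)
    p=np.array(c["R"])@X+c["t"]; return f*p[0]/p[2]+c["cx"],f*p[1]/p[2]+c["cy"]
E
python3 - <<'E'
from h import *
from cell import read_camera
np.set_printoptions(precision=4,suppress=True)
c=read_camera("scene"); s=read_camera("side")
print(ray(c,0,0)[0],ray(s,0,0)[0])
q=lambda x,y:((x+.5)/4-.5+115,(y+.5)/4-.5+150)
B=[onz(c,*q(*p),.018)[:2] for p in [(52,122),(677,50),(725,298),(50,384)]]
B=np.array(B);print(B, [np.linalg.norm(B[i]-B[(i+1)%4]) for i in range(4)])
e=[np.arctan2(*(-(b-a)[0],(b-a)[1])) for a,b in((B[0],B[1]),(B[3],B[2]))];print("yaw",e)
yaw=np.mean(e);o=B.mean(0)
x=np.array([np.cos(yaw),np.sin(yaw)]);y=np.array([-x[1],x[0]])
P=np.array([onz(c,*q(*p),.107)[:2] for p in [(370,205),(436,198),(441,262),(374,264)]]);print(P,P.mean(0))
for p in list(P)+[P.mean(0)]: print("plate in clamp",(p-o)@x,(p-o)@y)
for z,p in((.085,(670,182)),(.085,(694,180)),(.085,(678,240))):
    w=onz(c,*q(*p),z)[:2]; print("endblk",w,(w-o)@x,(w-o)@y)
# side view: push wall top corners +y face
r=lambda a,b:((a+.5)/4.5-.5+200,(b+.5)/4.5-.5+140)
for z,p in((.138,(222,163)),(.138,(290,182)),(.085,(72,350)),(.085,(153,372))):
    w=onz(s,*r(*p),z)[:2]; print("side",w,(w-o)@x,(w-o)@y)
E
```

```text
[1.1928 0.0048 1.145 ] [-0.0032  0.8726  0.7257]
[[ 0.3813 -0.3109]
 [ 0.3661  0.1575]
 [ 0.582   0.1623]
 [ 0.5986 -0.3017]] [np.float64(0.4686111177771053), np.float64(0.21600502536690028), np.float64(0.4642958605633721), np.float64(0.2175383643314034)]
yaw [np.float64(0.03241437822138688), np.float64(0.03571772592558984)]
[[ 0.5355 -0.0731]
 [ 0.5348 -0.0294]
 [ 0.5841 -0.0292]
 [ 0.5809 -0.0725]] [ 0.5588 -0.051 ]
plate in clamp 0.05351230010630534 -0.0017212219752387801
plate in clamp 0.05427573868746108 0.042035559662350536
plate in clamp 0.10352382312926904 0.040525949413486986
plate in clamp 0.09885643592290197 -0.0026352332997249235
plate in clamp 0.07754207446148434 0.019551263450218456
endblk [0.5253 0.1289] 0.050141350812794264 0.20054701396510363
endblk [0.5254 0.1453] 0.05086849782570495 0.2169572543164992
endblk [0.5713 0.1282] 0.0961390302031692 0.19830930605552083
side [ 0.5731 -0.019 ] 0.09287027483263154 0.05107376670640232
side [ 0.525  -0.0232] 0.044721053760081585 0.048562610724515266
side [0.5721 0.1406] 0.0973217731217536 0.21059341677624419
side [0.5202 0.1316] 0.045178577985590856 0.20341058132260412
```

```bash
python3 -m creep '[0,0.036,0.040,0,0.12, 0,0.036,0.040,0,0.12, 0,0.036,0.040,0,0.12, 0,0.036,0.040,0,0.12, 0,0.036,0.040,0,0.12, 0,0.036,0.040,0,0.12, 0,0.036,0.040,0,0.12, 0,0.036,0.040,0,0.12, 0,0.036,0.040,0,0.12, 0,0.036,0.040,0,0.12, 0,0.036,0.040,0,0.12, 0,0,0,0,0]' 20
```

```text
time: 1.75
tool_pos: [0.5308, -0.0542, 0.2507]
tool_rot: [3.139, 0.0, 1.602]
contact_force: [0.2, 0.4, -0.3]
opening: 0.0002
```

```bash
python3 -m creep '[0,0.013,0,-0.03,0, 0,0.013,0,-0.03,0, 0,0,0,-0.02,0, 0,0,0,0,0]'
python3 - <<'E'
from h import *
from cell import telemetry,read_camera
import cv2
s=telemetry.observe();print(s["tool_pos"],s["tool_rot"],s["contact_force"])
tip=s["tool_pos"]-[0,0,.025]
for n,(a,b,w,h) in {"scene":(150,140,150,115),"side":(200,120,155,130),"wrist":(0,0,512,384)}.items():
    c=read_camera(n); im=c["image"][:,:,::-1].copy(); k=4.5 if w<200 else 1.2
    print(n,proj(c,tip),"target plate",proj(c,np.array([.557,-.051,.107])))
    cv2.imwrite(f"pics/{n}2.png",cv2.resize(im[b:b+h,a:a+w],None,fx=k,fy=k,interpolation=cv2.INTER_CUBIC))
E
```

```text
time: 2.25
tool_pos: [0.5562, -0.0556, 0.1686]
tool_rot: [3.14, 0.002, 1.6]
contact_force: [0.2, 0.2, 0.7]
opening: 0.0003
[ 0.55621968 -0.05562948  0.16861417] [3.13961071e+00 1.55904982e-03 1.59966049e+00] [0.19919855 0.15076492 0.7123286 ]
scene (np.float64(212.8518093802106), np.float64(199.51895767362282)) target plate (np.float64(215.9155683952319), np.float64(207.01171549429455))
side (np.float64(260.8481922916289), np.float64(170.7459753505894)) target plate (np.float64(259.37087610887096), np.float64(182.33164992971675))
wrist (np.float64(253.70631039595315), np.float64(236.05657113224012)) target plate (np.float64(254.9538413364128), np.float64(208.1224967867635))
```

View pics/scene2.png

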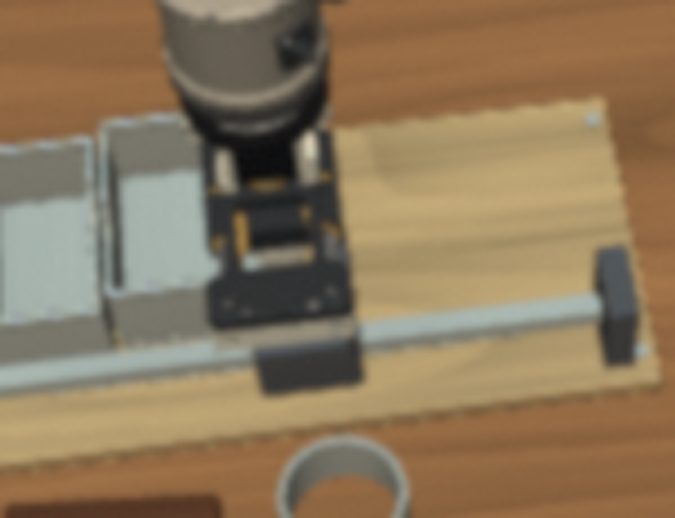

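View pics/side2.png

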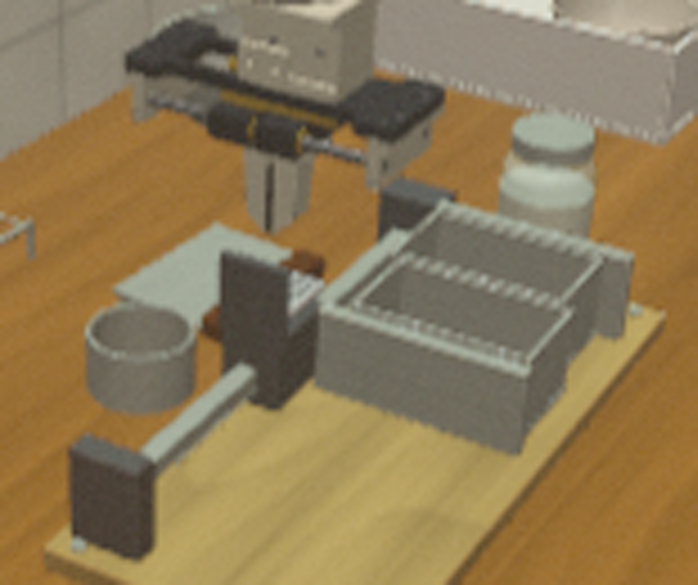

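View pics/wrist2.png

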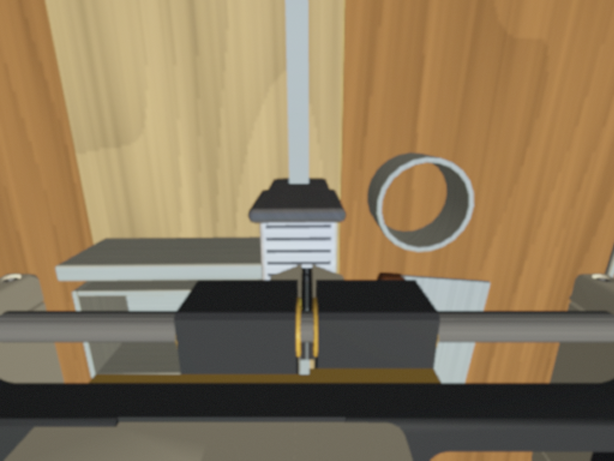

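The fingers are shut and centred over the ribbed plate (wrist picture, plate at about (300,245)). They sit behind the push wall with room all round. Now I'll descend and press.

```bash
python3 -m creep '[0,-0.001,0.002,-0.015,0, 0,0,0,-0.012,0, 0,0,0,0,0]'; python3 -m creep '[0,0,0,-0.005,0, 0,0,0,-0.004,0]';python3 -m creep '[0,0,0,-0.004,0,0,0,0,-0.002,0]'
```

```text
time: 2.78
tool_pos: [0.5569, -0.0539, 0.144]
tool_rot: [3.132, 0.004, 1.599]
contact_force: [0.2, -0.6, 0.1]
opening: 0.0006
time: 3.02
tool_pos: [0.5573, -0.054, 0.1348]
tool_rot: [3.131, 0.004, 1.6]
contact_force: [-0.3, -0.6, 0.3]
opening: 0.0009
time: 3.28
tool_pos: [0.5573, -0.0539, 0.1286]
tool_rot: [3.131, 0.004, 1.6]
contact_force: [-1.9, -0.5, 4.4]
opening: 0.0005
```

```bash
python3 -m creep '[0,0,0,-0.004,0]';python3 -m creep '[0,0,0,-0.003,0]';python3 -m creep '[0,0,0,-0.003,0]'
```

```text
time: 3.4
tool_pos: [0.5573, -0.054, 0.125]
tool_rot: [3.131, 0.004, 1.6]
contact_force: [-2.4, -0.2, 6.0]
opening: 0.0004
time: 3.52
tool_pos: [0.5574, -0.054, 0.1229]
tool_rot: [3.13, 0.004, 1.6]
contact_force: [-8.3, 1.5, 25.0]
opening: 0.0
time: 3.65
tool_pos: [0.5574, -0.054, 0.1227]
tool_rot: [3.129, 0.005, 1.6]
contact_force: [-13.2, 2.1, 35.2]
opening: 0.0005
```

```bash
python3 -m creep '[0,0,0,0.001,0]';python3 -m creep '[0,0,0.005,0,0]';python3 -m creep '[0,0,0.006,-0.001,0]';python3 -m creep '[0,0,0.006,-0.001,0]'
```

```text
time: 3.78
tool_pos: [0.5573, -0.0539, 0.125]
tool_rot: [3.128, 0.005, 1.6]
contact_force: [-3.4, -0.4, 5.0]
opening: 0.0003
time: 3.9
tool_pos: [0.5576, -0.0497, 0.126]
tool_rot: [3.126, 0.007, 1.6]
contact_force: [-2.1, -2.3, 5.4]
opening: 0.0006
time: 4.03
tool_pos: [0.5579, -0.0445, 0.1259]
tool_rot: [3.125, 0.008, 1.6]
contact_force: [-2.4, -2.5, 4.8]
opening: 0.0005
time: 4.15
tool_pos: [0.5581, -0.0391, 0.1255]
tool_rot: [3.124, 0.01, 1.6]
contact_force: [-1.5, -2.6, 6.2]
opening: 0.0005
```

```bash
python3 -m creep '[0,-0.001,0.005,-0.002,0]';python3 -m creep '[0,-0.001,0.005,-0.002,0]';python3 -m creep '[0,-0.001,0.005,-0.001,0]'
python3 - <<'E'
from h import *
from cell import telemetry,read_camera
import cv2
s=telemetry.observe();print(s["tool_pos"],s["contact_force"])
L=[]
for n,(a,b,w,h) in {"scene":(150,140,150,115),"side":(200,120,155,130)}.items():
    im=read_camera(n)["image"][:,:,::-1]
    L.append(cv2.resize(im[b:b+h,a:a+w],(395,330),interpolation=cv2.INTER_CUBIC))
cv2.imwrite("pics/c3.png",np.hstack(L))
E
```

```text
time: 4.28
tool_pos: [0.5579, -0.0347, 0.1244]
tool_rot: [3.121, 0.011, 1.6]
contact_force: [0.5, -3.5, 7.0]
opening: 0.0004
time: 4.4
tool_pos: [0.5577, -0.0304, 0.1234]
tool_rot: [3.119, 0.013, 1.6]
contact_force: [-0.5, -2.8, 7.3]
opening: 0.0003
time: 4.53
tool_pos: [0.5575, -0.0261, 0.1233]
tool_rot: [3.116, 0.015, 1.6]
contact_force: [-1.0, -2.9, 6.3]
opening: 0.0005
[ 0.55750887 -0.02609664  0.12326153] [-1.02373478 -2.87235271  6.33497585]
```

View pics/c3.png

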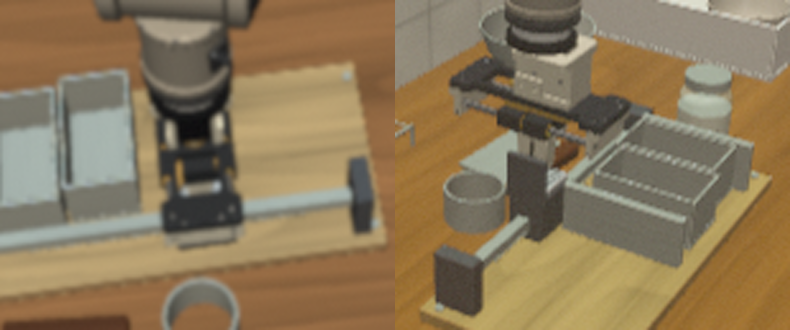

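The jaw is following: the wall top in the side view has moved towards the end block and force is about 3 N along y. I'll continue.

```bash
python3 -m creep '[0,-0.001,0.012,-0.001,0]';python3 -m creep '[0,-0.001,0.012,-0.002,0]';python3 -m creep '[0,-0.001,0.012,-0.002,0]'; python3 -m creep '[0,-0.001,0.012,-0.002,0]'
```

```text
time: 4.75
tool_pos: [0.5573, -0.0148, 0.1233]
tool_rot: [3.114, 0.016, 1.6]
contact_force: [-1.8, -3.4, 5.8]
opening: 0.0003
time: 4.88
tool_pos: [0.557, -0.0035, 0.123]
tool_rot: [3.111, 0.018, 1.599]
contact_force: [-6.5, -3.3, 18.0]
opening: 0.0003
time: 5.0
tool_pos: [0.5565, 0.0079, 0.123]
tool_rot: [3.109, 0.02, 1.599]
contact_force: [-5.2, -3.9, 16.6]
opening: 0.0003
time: 5.12
tool_pos: [0.556, 0.0194, 0.1231]
tool_rot: [3.106, 0.022, 1.599]
contact_force: [-4.7, -4.1, 14.3]
opening: 0.0007
```

```bash
python3 -m creep '[0,-0.001,0.012,-0.001,0]';python3 -m creep '[0,-0.001,0.012,-0.001,0]';python3 -m creep '[0,-0.001,0.012,-0.001,0]'; python3 -m creep '[0,-0.001,0.012,-0.001,0]'
python3 - <<'E'
from h import *
from cell import telemetry,read_camera
import cv2
L=[]
for n,(a,b,w,h) in {"scene":(150,140,150,115),"side":(200,120,155,130)}.items():
    im=read_camera(n)["image"][:,:,::-1]
    L.append(cv2.resize(im[b:b+h,a:a+w],(395,330),interpolation=cv2.INTER_CUBIC))
cv2.imwrite("pics/c4.png",np.hstack(L))
E
```

```text
time: 5.25
tool_pos: [0.5555, 0.0309, 0.1234]
tool_rot: [3.104, 0.023, 1.599]
contact_force: [-1.3, -3.0, 5.8]
opening: 0.0007
time: 5.38
tool_pos: [0.555, 0.0425, 0.1234]
tool_rot: [3.102, 0.024, 1.599]
contact_force: [-1.4, -3.1, 7.0]
opening: 0.0008
time: 5.5
tool_pos: [0.5545, 0.0542, 0.1234]
tool_rot: [3.1, 0.026, 1.6]
contact_force: [-1.4, -3.1, 6.2]
opening: 0.0006
time: 5.62
tool_pos: [0.5541, 0.0658, 0.1233]
tool_rot: [3.098, 0.027, 1.6]
contact_force: [-1.3, -3.0, 8.5]
opening: 0.0006
```

View pics/c4.png

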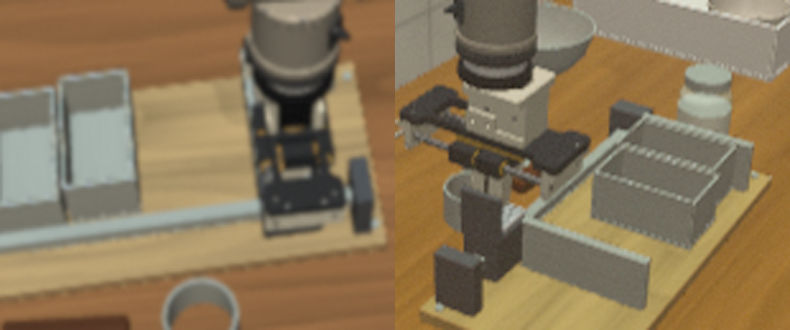

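The jaw is well away from the tins, which haven't moved. A short gap to the end block remains, so I'll go on until the force along y rises.

```bash
python3 -m creep '[0,-0.001,0.012,-0.001,0]';python3 -m creep '[0,-0.001,0.01,-0.001,0]';python3 -m creep '[0,0,0.008,-0.001,0]'; python3 -m creep '[0,0,0.006,-0.001,0]'; python3 -m creep '[0,0,0.005,-0.001,0]'
```

```text
time: 5.85
tool_pos: [0.5537, 0.0784, 0.1233]
tool_rot: [3.096, 0.027, 1.6]
contact_force: [-0.8, -3.2, 7.9]
opening: 0.0005
time: 5.98
tool_pos: [0.5533, 0.0881, 0.1233]
tool_rot: [3.094, 0.028, 1.6]
contact_force: [-1.3, -3.6, 7.7]
opening: 0.0003
time: 6.1
tool_pos: [0.5532, 0.0959, 0.1232]
tool_rot: [3.094, 0.029, 1.6]
contact_force: [-6.3, -3.1, 10.8]
opening: 0.0003
time: 6.22
tool_pos: [0.5537, 0.1013, 0.1233]
tool_rot: [3.092, 0.031, 1.601]
contact_force: [-1.1, -4.6, 7.6]
opening: 0.0007
time: 6.35
tool_pos: [0.5544, 0.1057, 0.1233]
tool_rot: [3.09, 0.032, 1.601]
contact_force: [-1.3, -4.6, 6.2]
opening: 0.0005
```

```bash
python3 -m creep '[0,0,0.005,-0.001,0]';python3 -m creep '[0,-0.001,0.005,-0.001,0]'; python3 -m creep '[0,-0.001,0.004,-0.001,0]'
python3 - <<'E'
from h import *
from cell import telemetry,read_camera
import cv2
L=[]
for n,(a,b,w,h) in {"scene":(200,150,100,84),"side":(200,150,100,84)}.items():
    im=read_camera(n)["image"][:,:,::-1]
    L.append(cv2.resize(im[b:b+h,a:a+w],(395,330),interpolation=cv2.INTER_CUBIC))
cv2.imwrite("pics/c5.png",np.hstack(L))
E
```

```text
time: 6.48
tool_pos: [0.5551, 0.1099, 0.1233]
tool_rot: [3.088, 0.034, 1.601]
contact_force: [-2.4, -9.5, 7.3]
opening: 0.0002
time: 6.6
tool_pos: [0.5551, 0.1102, 0.1233]
tool_rot: [3.086, 0.043, 1.603]
contact_force: [-1.3, -37.5, 9.2]
opening: 0.0005
time: 6.72
tool_pos: [0.5551, 0.1099, 0.1234]
tool_rot: [3.084, 0.049, 1.602]
contact_force: [-0.5, -19.5, 8.6]
opening: 0.0005
```

View pics/c5.png

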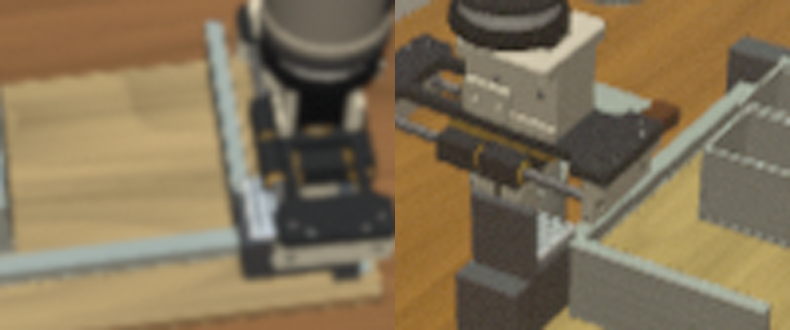

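The arm has hit a hard stop (37 N along y) at the predicted place, and the side view shows the wall's back against the end block. Now I'll relax, lift straight up and move clear.

```bash
python3 -m creep '[0,0,0,0.001,0]'; python3 -m creep '[0,0,0,0.006,0,0,0,0,0.008,0]'; python3 -m creep '[0,0,-0.001,0.02,0,0,0,-0.002,0.03,0,0,0,0,0.04,0,0,-0.02,0,0.04,0,0,-0.05,0,0.02,0,0,-0.05,-0.03,0,0,0,-0.03,-0.05,0,0,0,0,-0.05,0,0,0,0,-0.05,0,0,0,0,-0.05,0,0,0,0,0,0,0]'
python3 - <<'E'
from h import *
from cell import telemetry,read_camera
import cv2
for n in ("scene","side"):
    im=read_camera(n)["image"][:,:,::-1]; cv2.imwrite(f"pics/{n}6.png",im)
    a,b=(115,150) if n=="scene" else (200,140)
    cv2.imwrite(f"pics/{n}6z.png",cv2.resize(im[b:b+115,a:a+190],None,fx=4,fy=4,interpolation=cv2.INTER_CUBIC))
E
```

```text
time: 6.95
tool_pos: [0.5553, 0.1091, 0.1249]
tool_rot: [3.084, 0.049, 1.601]
contact_force: [-4.1, 3.1, 6.2]
opening: 0.0004
time: 7.2
tool_pos: [0.5552, 0.1094, 0.1393]
tool_rot: [3.084, 0.049, 1.601]
contact_force: [-0.1, 0.9, 0.5]
opening: 0.0007
time: 8.57
tool_pos: [0.4001, -0.1257, 0.2969]
tool_rot: [3.076, 0.05, 1.61]
contact_force: [1.1, 0.3, 1.0]
opening: 0.0002
```

View pics/scene6z.png

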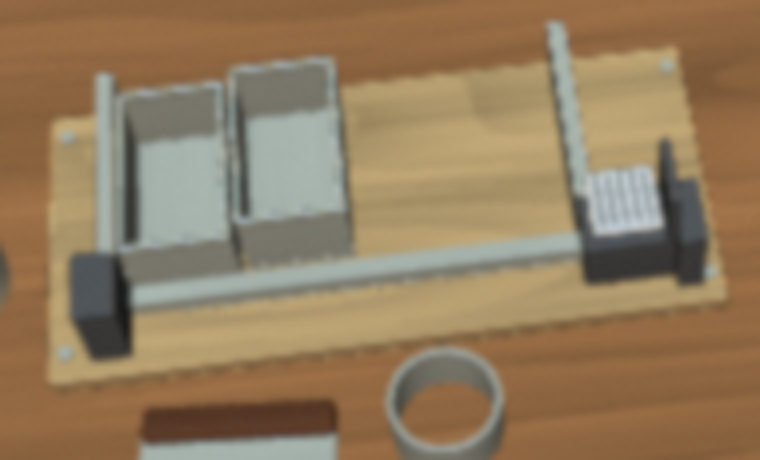

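View pics/side6z.png

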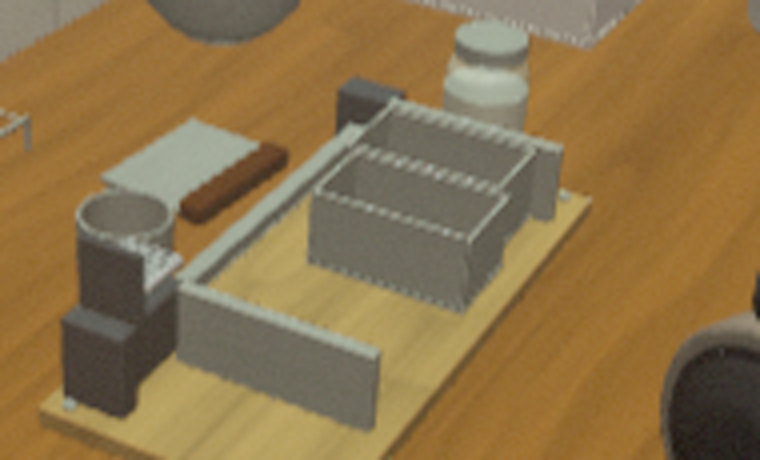

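The clamp looks home: plate up, sleeve against the end block, tins unmoved. On letting go there was a slight backward drag (+3 N along y), so I'll check the gap at the block closely with the wrist camera, which looks back from the +y side.

```bash
python3 -m creep '[0,0.04,0.05,0,0,0,0.04,0.05,0,0,0,0.04,0.05,-0.02,0,0,0.035,0.05,-0.03,0,0,0,0.015,-0.02,0,0,0,0,0,0]'
python3 - <<'E'
from h import *
from cell import telemetry,read_camera
import cv2
c=read_camera("wrist");cv2.imwrite("pics/w7.png",cv2.resize(c["image"][:,:,::-1],None,fx=1.5,fy=1.5,interpolation=cv2.INTER_CUBIC))
print(-np.array(c["R"]).T@c["t"])
E
```

```text
time: 9.43
tool_pos: [0.5472, 0.0959, 0.2311]
tool_rot: [3.073, 0.048, 1.622]
contact_force: [-0.0, -0.2, -0.1]
opening: 0.0007
[0.53352527 0.17960466 0.35937889]
```

View pics/w7.png

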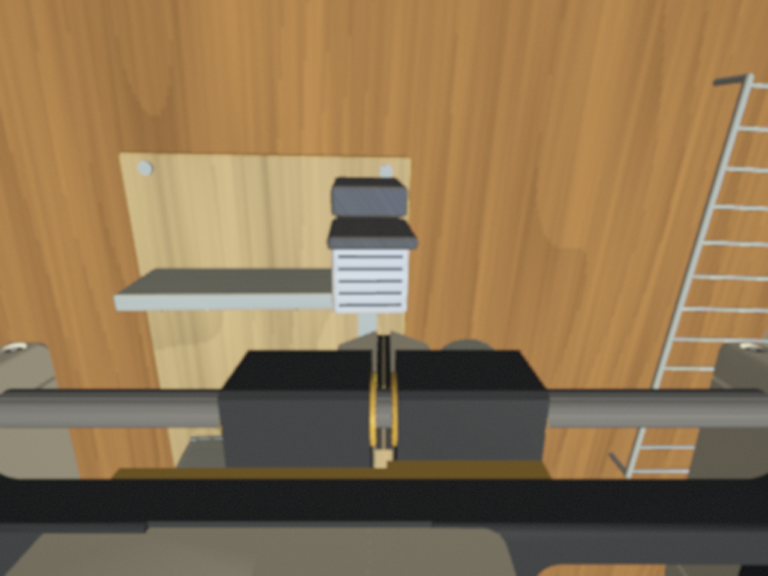

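```bash
python3 - <<'E'
from h import *
from cell import read_camera
import cv2
c=read_camera("wrist");im=c["image"][:,:,::-1][110:215,205:295]
cv2.imwrite("pics/w8.png",cv2.resize(cv2.convertScaleAbs(im,alpha=1.5,beta=20),None,fx=5.5,fy=5.5,interpolation=cv2.INTER_NEAREST))
g=cv2.cvtColor(im,cv2.COLOR_BGR2GRAY)
for u in (232,240,248,256,264): print(u,g[28:52,u-205])
# predicted rows: block edge z .085, wall back top, thumb plate edges
f=192/np.tan(np.radians(c["fovy"])/2)
for v in (144,145,146): print(v,onz(c,248,v,.085)[:2])
for v in (165,): print("wall front top",onz(c,248,v,.138)[:2])
for v in (207.5,): print("plate -y edge",onz(c,248,v,.108)[:2])
E
```

```text
232 [112 112 113 108  97  77  58  50  50  49  50  49  49  50  52  51  52  55
  71  90 101 105 107 108]
240 [112 110 111 108  96  78  60  50  51  50  51  51  52  53  50  52  50  57
  72  92 103 108 109 109]
248 [110 110 109 105  98  82  63  52  50  48  51  51  51  52  51  52  52  56
  70  89 102 107 109 110]
256 [111 111 109 107  99  84  64  52  49  51  49  49  51  50  52  50  51  56
  69  88 101 107 107 107]
264 [112 111 111 108 101  94  81  63  50  52  51  51  51  52  50  51  51  55
  69  87 100 107 108 108]
144 [0.54871241 0.12932219]
145 [0.54875724 0.12834397]
146 [0.54880217 0.12736346]
wall front top [0.54664356 0.12187408]
plate -y edge [0.55029221 0.07202374]
```

View pics/w8.png

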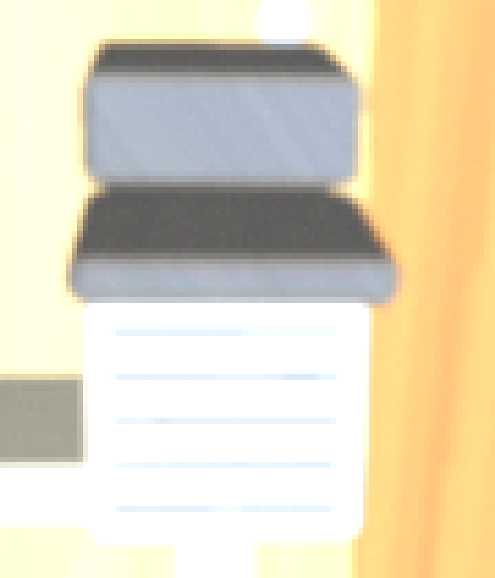

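The close-up shows no visible gap: the block's top edge runs straight into the wall's back at about (248,143). But it can't exclude a fraction of a millimetre (the arm backed off up to 1 mm while pressed). I have plenty of time, so I'll seat the jaw once more and lift off with a slight +y bias.

```bash
python3 -m creep '[0,0.008,0.008,-0.03,0,0,0,0,-0.03,0,0,0,0,-0.015,0,0,0,0,0,0]'; python3 -m creep '[0,0,0,-0.006,0,0,0,0,-0.004,0]'
```

```text
time: 10.02
tool_pos: [0.5585, 0.1001, 0.1632]
tool_rot: [3.058, 0.049, 1.617]
contact_force: [-0.2, 0.4, 0.4]
opening: 0.0005
time: 10.28
tool_pos: [0.5598, 0.0996, 0.1554]
tool_rot: [3.053, 0.049, 1.615]
contact_force: [-0.3, -0.0, 0.8]
opening: 0.0007
```

```bash
python3 -m creep '[0,-0.004,0.001,-0.012,0,0,-0.001,0.001,-0.008,0]'; python3 -m creep '[0,0,0,-0.005,0]';python3 -m creep '[0,0,0,-0.005,0]';python3 -m creep '[0,0,0,-0.004,0]'
```

```text
time: 10.52
tool_pos: [0.5549, 0.1016, 0.135]
tool_rot: [3.052, 0.049, 1.615]
contact_force: [0.2, 0.7, 0.2]
opening: 0.0005
time: 10.65
tool_pos: [0.5549, 0.1018, 0.1297]
tool_rot: [3.051, 0.049, 1.615]
contact_force: [-0.3, -0.1, 3.4]
opening: 0.0002
time: 10.78
tool_pos: [0.5549, 0.1018, 0.1247]
tool_rot: [3.051, 0.049, 1.616]
contact_force: [-1.8, -1.7, 6.4]
opening: 0.0006
time: 10.9
tool_pos: [0.5552, 0.1018, 0.1225]
tool_rot: [3.05, 0.05, 1.616]
contact_force: [-15.3, -0.7, 39.3]
opening: 0.0005
```

```bash
python3 -m creep '[0,0,0.003,0.001,0]';python3 -m creep '[0,0,0.004,-0.001,0]';python3 -m creep '[0,0,0.003,-0.001,0]';python3 -m creep '[0,0,0.003,-0.001,0]'
```

```text
time: 11.02
tool_pos: [0.5554, 0.1042, 0.1247]
tool_rot: [3.049, 0.051, 1.616]
contact_force: [-0.9, -4.1, 5.9]
opening: 0.0004
time: 11.15
tool_pos: [0.5562, 0.1075, 0.1247]
tool_rot: [3.047, 0.052, 1.616]
contact_force: [-0.5, -4.5, 6.0]
opening: 0.0005
time: 11.28
tool_pos: [0.5567, 0.1097, 0.1244]
tool_rot: [3.045, 0.054, 1.616]
contact_force: [-2.9, -11.1, 8.3]
opening: 0.0006
time: 11.4
tool_pos: [0.5567, 0.1099, 0.1244]
tool_rot: [3.046, 0.059, 1.616]
contact_force: [-5.9, -22.3, 13.6]
opening: 0.0002
```

Firm against the stop again, at the same y (0.110). I'll lift with a small +y bias.

```bash
python3 -m creep '[0,0,0.002,0.004,0]'; python3 -m creep '[0,0,0.001,0.006,0]'; python3 -m creep '[0,0,0,0.01,0,0,0,0,0.01,0,0,0,-0.003,0.02,0,0,0,0,0.04,0,0,-0.02,0,0.04,0,0,-0.05,-0.03,0.02,0,0,-0.05,-0.05,0,0,0,-0.03,-0.05,0,0,0,0,-0.05,0,0,0,0,-0.05,0,0,0,0,0,0,0]'
python3 - <<'E'
from h import *
from cell import telemetry,read_camera
import cv2
for n in ("scene","side"):
    im=read_camera(n)["image"][:,:,::-1]; cv2.imwrite(f"pics/{n}9.png",im)
    o=cv2.imread(f"pics/{n}6.png"); 
    d=cv2.absdiff(o,im).max(2)>40; ys,xs=np.where(d); print(n,d.sum(), (xs.min(),xs.max(),ys.min(),ys.max()) if d.any() else "")
s=telemetry.observe();print(s["contact_force"],s["tool_pos"])
E
```

```text
time: 11.52
tool_pos: [0.5567, 0.1098, 0.1283]
tool_rot: [3.046, 0.062, 1.616]
contact_force: [-1.1, -7.2, 1.4]
opening: 0.0006
time: 11.65
tool_pos: [0.5567, 0.11, 0.1343]
tool_rot: [3.047, 0.063, 1.615]
contact_force: [-0.3, -0.5, 0.7]
opening: 0.0004
time: 13.02
tool_pos: [0.4068, -0.1204, 0.2836]
tool_rot: [3.037, 0.063, 1.621]
contact_force: [2.0, 0.3, 0.8]
opening: 0.0006
scene 2396 (np.int64(120), np.int64(268), np.int64(0), np.int64(134))
side 3302 (np.int64(290), np.int64(492), np.int64(0), np.int64(290))
[0.62892525 0.55700373 0.07092573] [ 0.40690073 -0.11781118  0.28337718]
```

View pics/scene9.png

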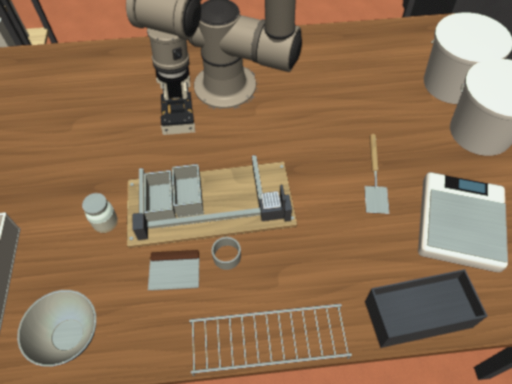

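View pics/side9.png

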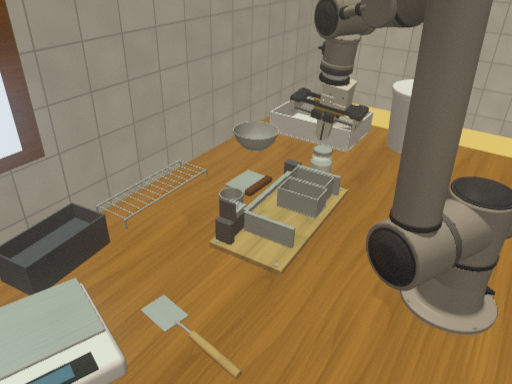

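The jaw is home at (275,207) in the scene view, the tins are in place at (160,195) and (187,190), everything else is undisturbed, and the arm is clear. Handing in.

```bash
python3 -c "
from cell import workorder; print(workorder.hand_in())"
```

```text
the job is handed in; nothing more can be done
None
```

The clamp is open: with the fingers shut I pressed the thumb plate to its stop, kept it down and pushed the jaw back against the end block. Then I let go, moved clear and handed in at about 13 s.

**First release:** as I let go, the fingers pulled back slightly on the plate (about 3 N, at most 1 mm). The wrist picture showed no gap at the end block but could not rule out a fraction of a millimetre. So I pressed and pushed once more, reached the same hard stop (tool y = 0.110 m), and lifted off while still pushing lightly towards the block.

**Last checks:** after that lift, the pictures show the jaw at the end block. The tins and everything else are where they were, and the robot touches nothing. The wrist force I read stayed under about 45 N.

**Unwanted tilt:** the tool tilted by about 0.1 rad over the small moves. I could not correct it, and it did no visible harm.

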